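Trip test of the lamp supply breaker

TASK

Do the trip test of the inspection lamp's supply: first slide the orange dimmer on the black lamp controller all the way down to its off end (by the white mark), then press the yellow test button so that the blue breaker lever drops, and lift that lever back up until it stays up. Never let the breaker drop while the dimmer is still up, and leave the black breaker lever next to it and the loose things on the bench as they are.

Things in the scene. Friction and masses are not known exactly. Their poses are not given: they have to be found in the camera images.
- breaker_panel: Fixed grey enclosure, 200 mm wide, origin on the table. Its flat face (150 mm up the slope) rises towards +x at 30 deg to level: up-slope = x*cos30 + z*sin30, outward normal = -x*sin30 + z*cos30; face centre 95 mm above the origin. 12 mm proud of it: a white module (120 x 100 mm, y -3 to 97) with blue lever and yellow button, a grey one (120 x 50 mm) with the black lever.
- rcd_lever (a joint): Blue lever, rad: 0 = up, latched, leaning 26 deg up-slope of the outward normal; 0.9 = dropped, leaning 26 deg down-slope; upper stop -0.1. Sprung downwards; the latch holds it up until the test button frees it (drops in 0.3 s). To reset push its low side up-slope to the upper stop (3 to 8 N near the tip); let go, it stays near 0. During the lift the button dips, then springs out at the catch.
- rcd_lever_tip (a point): Centre of the blue lever's free end, 38 mm from its hinge line. The lever is a bar 22 mm wide along the panel's y and 10 mm thick. The frame turns with the lever; with the lever up its x is up-slope, y the panel's y, z the outward normal.
- rcd_hinge (a point): Fixed point on the middle of the blue lever's hinge line, which runs along the panel's y: 15 mm up-slope of the face centre, at panel y = 30 mm, 6 mm under the white module's surface. Frame parallel to the panel body's (level).
- test_button (a joint): Yellow test button, m pressed: 0 out, 0.0065 fully in. It needs about 1 to 2 N to start, 3 N fully in, and springs out when let go. The breaker trips at 1.5 to 4 mm.
- test_button_top (a point): Centre of the yellow button's round top, 16 mm across, 7 mm proud of the white module, 35 mm down the slope from the face's centre at panel y = 72 mm (42 mm to the +y side of the blue lever). Frame: x up the slope, y the panel's y, z the outward normal; press along -z.
- plain_lever (a joint): Black lever of the neighbouring breaker, same shape, rad, 0 = up as at the start. Stiff but not latched. Leave it.
- plain_lever_tip (a point): Centre of the black lever's free end, 80 mm to the -y side of the blue one on the panel.
- lamp_controller: Fixed black box 110 x 170 x 45 mm (x, y, z); origin at the centre of its underside. On top runs an aluminium track along its y, 40 mm wide, 130 mm long and 14 mm high, with the orange dimmer grip; beside it on the +x side a row of square marks, white at the off end (-y) to red at the full end (+y).
- dimmer (a joint): Dimmer position, m: 0 = off, at the end towards the controller's -y; 0.08 = full, at the +y end. It slides with about 1.5 N of friction and stays where it is left.
- dimmer_top (a point): Centre of the top of the orange grip, a block 28 mm (x) x 20 mm (y) x 40 mm high, top 99.5 mm above the table. Frame parallel to the controller's.
- lens: Loose black lens barrel standing upright, 42 mm across, 85 mm high, origin under its foot. Leave it.
- sample: Loose glass slip 50 x 35 x 5 mm with a gold chip, lying on the white sheet. Leave it.
- rule: Loose steel rule 160 x 25 x 2 mm lying near the robot. Leave it.
- screw_a: Loose dark cap screw 53 mm long. Leave it.
- screw_b: Loose dark cap screw 53 mm long. Leave it.
- plug: Loose steel connector shell standing upright, 22 mm across, 45 mm high. Leave it.
- lens_cap: Loose black lens cap 46 mm across, 10 mm high. Leave it.
Not all that is in view belongs to the job. What is shaped like the lamp_controller but green is not meant.

How it is judged (in metres and radians):
On the way, in this order (a step that is already met when the one before it is completed fails the run):
1. dimmer slid fully to its off end, the breaker still up (value of joint dimmer below 0.005 m and value of joint rcd_lever below 0.12 rad), for 0.1 s.
2. test button pressed while the blue lever is still up (value of joint test_button above 0.001 m and value of joint rcd_lever below 0.3 rad).
3. blue lever dropped (value of joint rcd_lever above 0.75 rad), for 0.1 s.
At the end, for the whole second after the job is handed in: The blue lever stays up in its latch (within 0.12 rad of its up position, at rest), the test button is out (less than 1 mm in), the dimmer is within 5 mm of its off end, the black lever is still up (within 0.2 rad) (all of step 1 and value of joint test_button below 0.001 m and value of joint plain_lever below 0.2 rad and velocity of joint rcd_lever below 0.1 rad/s); the robot touches nothing.
It fails at once if the breaker drops while the dimmer is still up (value of joint rcd_lever above 0.4 rad and value of joint dimmer above 0.01 m).
It fails at once if the black lever is moved down by more than 0.25 rad (value of joint plain_lever above 0.25 rad).
It fails at once if a loose thing on the bench is shifted by more than 20 mm (distance of any of lens, sample, rule, screw_a, screw_b, plug, lens_cap from where it was at the start of the episode above 0.02 m).
It also fails if it takes over 48 s, if anything falls off the work surface, if the arm or the gripper's body presses on something with over 40 N, if the wrist force passes 120 N, or if a joint passes its speed limit or range.

ROBOT

A 6-joint arm with a two-finger parallel gripper is mounted at the origin on the work surface. World frame = base frame: x ahead of the robot, y to its left, z up, the work surface at z = 0. Lengths are in mm, angles in degrees, forces in N, time in s.
With the tool pointing down it reaches from about 350 to 850 mm from the base axis. Payload 8.1 kg.
Tool frame: the origin (TCP) lies midway between the tips of the shut fingers; the grasp point (between the pads) lies 19 mm behind it (r.pinch_z is the distance from the TCP to the grasp point, in mm); z points along the fingers, y is the line along which they close (so a half turn about z gives the same grasp; the last joint's range is limited). The gripper opens to 85 mm and grips with 20 to 120 N. Pads are 22 mm wide; open, the fingers measure 114 mm over their backs; the gripper's body (76 mm by 85 mm) begins 54 mm behind the grasp point. The pads swing forward as they close: fully open they stand 13 mm farther back than shut.
Start: joints at [-72.445, 7.471, 85.268, -0, 87.261, -4.893], TCP at [229.131, -554.53, 194.492] pointing down, gripper open.
Joint ranges: [-169.43, 169.43], [-51.17, 129.36], [1.28, 143.12], [-76.62, 256.62], [0, 156.53], [-152.29, 152.29]. Speed limits (degrees/s): [136.94, 136.94, 159.86, 180, 180, 180].

INTERFACE

Orientations are given as [roll, pitch, yaw] about the fixed x, y, z axes, in that order (R = Rz(yaw) Ry(pitch) Rx(roll)).
In Python, from bench import sensors, optics, job, r gives the robot as it stands.
- The arm moves only by the tool play_rows, never from a script. Its argument "motion" is a list that holds one entry, the list of rows, each a list of 6 numbers: the shift along the tool's x, y, z in cm, then the turn, a rotation vector about the tool's x, y, z in degrees. In form: [[[x, y, z, ax, ay, az], ...]]. A call has 1 to 5 rows; each row is the pose to reach, as a shift and turn from the pose commanded when the call began, along the tool's axes at that moment; what a row does not reach only later rows make up. A row lasts 1/10 s, in which the tool goes at most 50 mm and 8.59 degrees, less where a joint would pass 70% of its speed; a pose out of reach is approached as far as the arm can. A call with a gripper value outside its range is refused whole. "jaw" is the opening, from 0 (shut) to 1 (fully open), set as the call begins (left out, the last holds). The fingers move at their own pace and stop on an object; "squeeze" is the grip in N (left out, the last holds). Time passes only in rows, so rows that repeat a pose let the fingers close. It gives the time, the measured TCP pose, the force, the opening and the grip force at its end, in the units of the state.
- sensors.sense(): the state, without advancing time (a new reading comes with each control period).
- optics.snapshot(name): name is "scene" or "top" or "wrist"; returns a dict with "pixels" (480x640x3 uint8, red, green, blue), "mtx" (3x3 intrinsics, pixels), "R" (3x3) and "t" (3): a world point X has camera coordinates R X + t; the wrist camera has in their place "T_tool_cam" (4x4, takes a point from camera to tool coordinates, whose origin is the TCP and whose axes are the flange's). Camera axes: x right, y down, z forward; pixel columns grow to the right and rows downward; lengths in mm; the calibration is good to about 2 mm. A picture is of the moment at which its call begins: read the wrist's pose just before it. There is no depth.
- job.hand_in(): hands the job in; it is judged then, once.
The state is a dict: "time": time; "joint_pos": joint angles; "qd": joint speeds; "joint_efforts": joint torques, N m; "tool_pos": TCP position; "tcp_rot": TCP orientation; "ft_force": force on the tool from outside, world axes, zero at the start; "wrist_torque": the same for the moment, N m; "finger_gap": finger opening in mm; "grip_force": force on a finger pad.
Only numpy, scipy, OpenCV 4.12 (cv2) and the standard library are available. Lean on these libraries where they do the work, as an engineer would, in place of code of your own. Each camera call takes 0.05 s, during which the arm holds its last target. There are 200 camera calls.

## Working session

There is one attempt and no reset: what is moved stays moved. The work goes in short steps, Python scripts to look and compute and a tool call to move; the robot and the scene stay as the last step left them, time stands still between calls to the robot, and variables do not carry over. Pictures are saved under pics/ and viewed, at most 10 in all, crops included, and the job is handed in when it is done.

Besides the shell and the picture viewer there is one more tool, called after ">>>" as name([rows], argument=value, ...), one row to a line, values as JSON. play_rows: Moves the arm, as the interface text tells. Its arguments: {"type":"object","properties":{"motion":{"type":"array","items":{"type":"array","items":{"type":"array","items":{"type":"number"}}}},"jaw":{"type":"number"},"squeeze":{"type":"number"}},"required":["motion"]}

```bash
mkdir -p pics
python3 - <<'E'
from bench import sensors,optics,job,r
import cv2,pickle
for n in("scene","top"):
    s=optics.snapshot(n);pickle.dump(s,open(n+".pkl","wb"));cv2.imwrite(f"pics/{n}.png",s["pixels"][:,:,::-1])
print(sensors.sense())
E
```

```text
{'time': 0.1, 'joint_pos': array([-7.24457800e+01,  7.51103257e+00,  8.53220231e+01,  2.34879874e-03,
        8.72598230e+01, -4.89293727e+00]), 'qd': array([ 0.00665569, -0.10942179, -0.20071001,  0.00984967, -0.02304282,
        0.05617713]), 'joint_efforts': array([ 1.24926461e-03, -5.70948708e+01, -5.01943338e+01, -1.03473906e-04,
        8.04593641e-03, -3.21488210e-05]), 'tool_pos': array([ 228.97462152, -554.01440223,  193.55648063]), 'tcp_rot': array([-1.79907660e+02, -1.02593843e-02,  2.24470348e+01]), 'ft_force': array([ 1.3781147 , -0.56674589,  0.01402855]), 'wrist_torque': array([ 0.01954855, -0.06043712,  0.05343089]), 'grip_force': 0.0, 'finger_gap': 85.7493684052422}
```

View pics/scene.png

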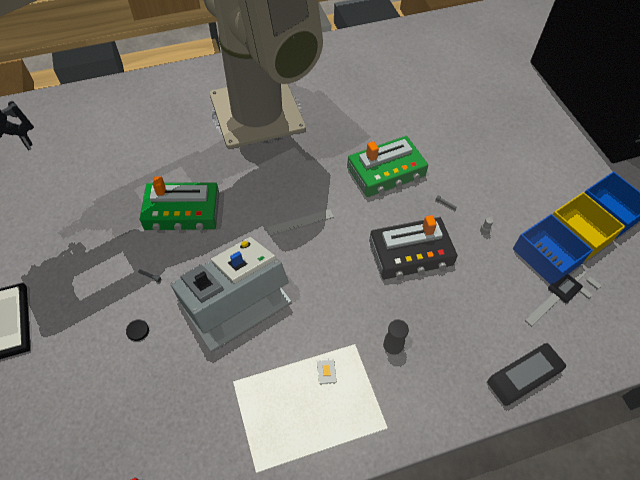

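View pics/top.png

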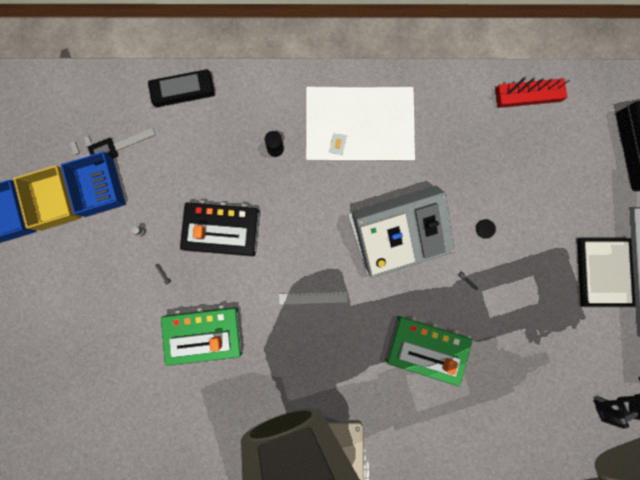

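Scene picture: the black controller is at about (413,245), with its orange grip at (430,225) near the red end. The panel is at (235,270), the blue lever at (237,261) and the yellow button at (245,244). In the top picture these are the controller (220,228), grip (199,232), blue lever (396,237) and button (381,263). There are three controller-shaped things in the top view: black (220,228), green (201,336) and green (430,350). Only the black one fits.

```bash
cat > h.py <<'E'
import numpy as np,cv2,pickle
def blob(img,roi,lo,hi,minA=4):
    x0,y0,x1,y1=roi
    hsv=cv2.cvtColor(img,cv2.COLOR_RGB2HSV)[y0:y1,x0:x1]
    m=cv2.inRange(hsv,np.array(lo),np.array(hi))
    n,l,s,c=cv2.connectedComponentsWithStats(m)
    o=[(s[i,4],c[i]+[x0,y0],s[i,:4]+[x0,y0,0,0]) for i in range(1,n) if s[i,4]>=minA]
    return sorted(o,key=lambda a:-a[0])
def ray(s,p):
    R=np.array(s["R"]);t=np.array(s["t"])
    d=R.T@np.linalg.solve(s["mtx"],[p[0],p[1],1.]);return -R.T@t,d/np.linalg.norm(d)
def onz(s,p,z):
    o,d=ray(s,p);return o+d*(z-o[2])/d[2]
def tri(s1,p1,s2,p2):
    A=[];b=[]
    for s,p in((s1,p1),(s2,p2)):
        o,d=ray(s,p);P=np.eye(3)-np.outer(d,d);A.append(P);b.append(P@o)
    X=np.linalg.solve(A[0]+A[1],b[0]+b[1]);return X,[np.linalg.norm(P@X-c) for P,c in zip(A,b)]
def proj(s,X):
    q=np.array(s["mtx"])@(np.array(s["R"])@X+np.array(s["t"]));return q[:2]/q[2]
def wcam(s,st):
    from scipy.spatial.transform import Rotation as Ro
    T=np.eye(4);T[:3,:3]=Ro.from_euler('xyz',st["tcp_rot"],degrees=True).as_matrix();T[:3,3]=st["tool_pos"]
    C=np.linalg.inv(T@np.array(s["T_tool_cam"]));return dict(s,R=C[:3,:3],t=C[:3,3])
E
python3 - <<'E'
from h import *
S=pickle.load(open("scene.pkl","rb"));T=pickle.load(open("top.pkl","rb"))
a=S["pixels"];b=T["pixels"]
cv2.imwrite("pics/crops.png",np.hstack([cv2.resize(a[205:350,165:465],(400,193)),np.zeros((193,1,3),np.uint8)])[:,:,::-1]) if 0 else None
c1=cv2.resize(a[205:345,165:305],(400,400),interpolation=2);c2=cv2.resize(b[180:280,350:450],(400,400),interpolation=2)
cv2.imwrite("pics/crop1.png",np.hstack([c1,c2])[:,:,::-1])
for n,im,rp,rc in(("S",a,(165,225,305,300),(365,210,465,280)),("T",b,(345,190,455,280),(178,195,262,258))):
    print(n,"blue",blob(im,rp,(100,120,40),(130,255,255)))
    print(n,"yel",blob(im,rp,(20,120,80),(35,255,255)))
    print(n,"orange",blob(im,rc,(5,120,80),(17,255,255)))
    print(n,"white/marks",blob(im,rc,(0,0,200),(180,60,255)),blob(im,rc,(170,120,80),(180,255,255)),blob(im,rc,(0,120,80),(4,255,255)))
E
```

```text
S blue [(np.int32(132), array([236.16666667, 259.01515152]), array([230, 252,  13,  15]))]
S yel [(np.int32(36), array([244.13888889, 243.61111111]), array([241, 241,   7,   6]))]
S orange [(np.int32(206), array([429.05825243, 224.62621359]), array([423, 215,  13,  20])), (np.int32(33), array([429.90909091, 253.66666667]), array([427, 251,   7,   6]))]
S white/marks [(np.int32(40), array([409.025, 230.225]), array([391, 225,  32,  10])), (np.int32(20), array([397.4, 260.1]), array([395, 258,   6,   5])), (np.int32(8), array([385.125, 232.875]), array([383, 232,   6,   4])), (np.int32(7), array([440.        , 231.85714286]), array([439, 229,   3,   6])), (np.int32(6), array([437.16666667, 225.83333333]), array([436, 224,   3,   4])), (np.int32(6), array([423.16666667, 235.        ]), array([421, 234,   5,   4])), (np.int32(6), array([389.5       , 243.83333333]), array([387, 243,   6,   2])), (np.int32(4), array([407.5, 228. ]), array([406, 228,   4,   1])), (np.int32(4), array([395.5, 243. ]), array([394, 243,   4,   1]))] [] [(np.int32(33), array([440.54545455, 251.48484848]), array([437, 249,   7,   6]))]
T blue [(np.int32(74), array([395.55405405, 235.81081081]), array([390, 232,  12,   8]))]
T yel [(np.int32(44), array([380.68181818, 262.84090909]), array([377, 260,   8,   7]))]
T orange [(np.int32(144), array([198.625, 231.625]), array([193, 225,  13,  14])), (np.int32(46), array([209.06521739, 210.93478261]), array([206, 208,   7,   7]))]
T white/marks [(np.int32(550), array([220.97090909, 235.12      ]), array([188, 225,  57,  20])), (np.int32(18), array([241.77777778, 213.5       ]), array([240, 212,   5,   4]))] [] [(np.int32(45), array([198., 210.]), array([195, 207,   7,   7]))]
```

View pics/crop1.png

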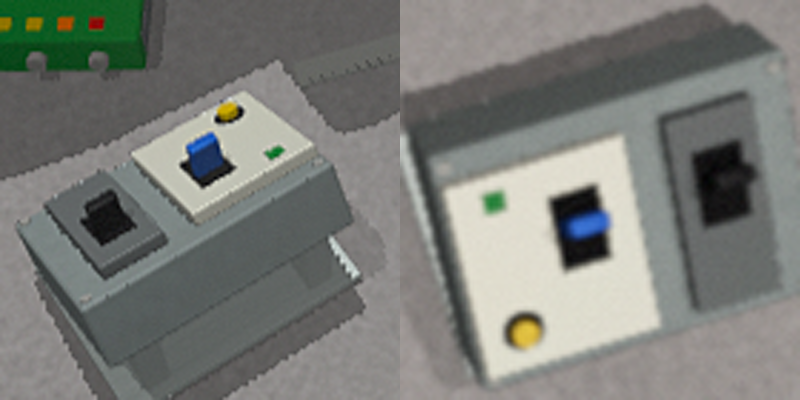

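The crop shows the blue lever up on the white module, with the yellow button at down-slope +y and the black lever on the grey module. Next I'll triangulate these points.

Run:
```python
from h import *
np.set_printoptions(precision=1,suppress=True)
S=pickle.load(open("scene.pkl","rb"));T=pickle.load(open("top.pkl","rb"))
for n,p,q in(("yel",(244.1,243.6),(380.7,262.8)),("red",(440.5,251.5),(198,210)),("orangemark",(429.9,253.7),(209.1,210.9)),("white",(397.4,260.1),(242,213.8)),("grip",(429.06,224.6),(198.6,231.6)),("bluetopedge",(236.5,255),(396,236))):
    print(n,*tri(S,p,T,q))
w=onz(T,(241.8,213.5),45.5);rd=onz(T,(198,210),45.5);d=rd-w
w2=onz(S,(397.4,260.1),45.5);r2=onz(S,(440.5,251.5),45.5);d2=r2-w2
print(w,rd,w2,r2,"yaw +y dir",np.degrees(np.arctan2(-d[0],d[1])),np.degrees(np.arctan2(-d2[0],d2[1])))
print("grip top T at 99.5", onz(T,(198.6,231.6),95))
print("T cam",-T["R"].T@T["t"],"S cam",-S["R"].T@S["t"])
# panel: white module corners from mask in top
m=cv2.inRange(cv2.cvtColor(T["pixels"],cv2.COLOR_RGB2HSV),(0,0,170),(60,60,255));m[:195]=0;m[280:]=0;m[:,:345]=0;m[:,455:]=0
c=max(cv2.findContours(m,0,1)[0],key=cv2.contourArea);print(cv2.contourArea(c),cv2.boxPoints(cv2.minAreaRect(c)))
```

```text
yel [ 466.4 -143.5   89.7] [np.float64(1.6970249188358886), np.float64(1.697024918835823)]
red [588.7 267.   45.3] [np.float64(1.1482768521517575), np.float64(1.148276852151809)]
orangemark [586.7 241.9  45.2] [np.float64(0.8165647353400298), np.float64(0.8165647353398993)]
white [580.1 166.9  45.2] [np.float64(0.526940156779185), np.float64(0.5269401567791667)]
grip [535.6 256.5  81.3] [np.float64(1.3256978377656785), np.float64(1.3256978377659088)]
bluetopedge [ 520.9 -168.4  139.8] [np.float64(0.9722994542247377), np.float64(0.9722994542247538)]
[580.9 167.9  45.5] [589.  268.1  45.5] [580.1 166.3  45.5] [588.6 265.7  45.5] yaw +y dir -4.621321631580195 -4.839807635096219
grip top T at 99.5 [534.8 254.7  95. ]
T cam [ 432.8   13.7 1181.2] S cam [1121.4 -208.5 1083.8]
2169.0 [[359.6 224.6]
 [404.8 213.3]
 [417.3 263.2]
 [372.1 274.5]]
```

```bash
cat > panel.py <<'E'
from h import *
c30,s30=np.cos(np.pi/6),.5
def face(O,yaw,u,y,n):  # u up-slope, y panel, n normal from face centre
    l=np.array([u*c30-n*s30,y,95+u*s30+n*c30]);a=np.radians(yaw)
    return np.array([O[0]+l[0]*np.cos(a)-l[1]*np.sin(a),O[1]+l[0]*np.sin(a)+l[1]*np.cos(a),l[2]])
E
python3 - <<'E'
from panel import *
from scipy.optimize import least_squares
np.set_printoptions(precision=1,suppress=True)
S=pickle.load(open("scene.pkl","rb"));T=pickle.load(open("top.pkl","rb"))
def lever(a): # tip at angle a up-slope of normal
    a=np.radians(a);return (15+38*np.sin(a),6+38*np.cos(a))
obs=[(T,(359.6,224.6),(60,97,12)),(T,(404.8,213.3),(60,-3,12)),(T,(417.3,263.2),(-60,-3,12)),(T,(372.1,274.5),(-60,97,12)),
 (T,(380.7,262.8),(-35,72,17)),(S,(244.1,243.6),(-35,72,17))]
f=lambda v:np.concatenate([proj(s,face(v[:2],v[2],*q))-p for s,p,q in obs])
R=least_squares(f,[500,-200,14]);print(R.x,R.fun)
O,yw=R.x[:2],R.x[2]
print("button",face(O,yw,-35,72,19),"hinge",face(O,yw,15,30,6))
u,n=lever(26);X=face(O,yw,u,30,n);print("tip",X,proj(S,X),proj(T,X));Y=face(O,yw,u,-50,n);print("blacktip",Y)
E
```

```text
[ 525.  -200.7   16.6] [ 1.2  2.   1.4 -0.2 -2.1 -1.7 -0.1 -0.1  0.6 -0.2  1.1 -0.4]
button [ 466.3 -143.1   94. ] hinge [ 526.  -169.1  107.7]
tip [ 523.4 -169.9  145.6] [236.2 254.7] [397.7 234.7]
blacktip [ 546.2 -246.6  145.6]
```

Fit residuals are 2 px or less and the button height matches. I'll move over to the controller with the jaw shut.

>>> play_rows([
  [[3.2,-3.5,-1,0,0,0],[6.4,-7,-2,0,0,0],[9.6,-10.5,-3,0,0,0],[12.8,-14,-3.5,0,0,0],[16,-17.5,-4,0,0,0]],
], jaw=0)

```text
time: 0.6
tool_pos: [310.4, -329.9, 234.4]
tcp_rot: [-180.0, -0.0, 22.4]
ft_force: [0.4, -0.1, 0.7]
finger_gap: 12.2
grip_force: 0.0
```

>>> play_rows([
  [[3.3,-3.6,0,0,0,0],[6.6,-7.2,0,0,0,0],[9.9,-10.8,0,0,0,0],[13.2,-14.4,0,0,0,0],[16.5,-18,0,0,0,0]],
])

```text
time: 1.1
tool_pos: [394.0, -100.4, 234.3]
tcp_rot: [180.0, -0.0, 22.4]
ft_force: [1.4, -0.8, 0.5]
finger_gap: 0.1
grip_force: 0.0
```

>>> play_rows([
  [[3.3,-3.6,0,0,0,0],[6.6,-7.2,0,0,0,0],[9.9,-10.8,0,0,0,0],[13.2,-14.4,0,0,0,0],[16.5,-18,0,0,0,0]],
])

```text
time: 1.6
tool_pos: [477.8, 129.2, 234.2]
tcp_rot: [180.0, 0.0, 22.5]
ft_force: [0.9, -0.7, 0.4]
finger_gap: 0.2
grip_force: 0.0
```

>>> play_rows([
  [[3,-3,0,0,0,5.4],[6,-6,0,0,0,10.8],[9,-9,0,0,0,16.2],[12,-12.6,0,0,0,21.6],[12,-12.6,0,0,0,27]],
])

```text
time: 2.1
tool_pos: [540.0, 293.9, 231.5]
tcp_rot: [180.0, 0.2, -4.5]
ft_force: [-0.8, -0.4, -0.7]
finger_gap: -0.2
grip_force: 0.0
```

Run:
```python
from h import *
from bench import sensors,optics
st=sensors.sense();s=optics.snapshot("wrist");cv2.imwrite("pics/w1.png",s["pixels"][:,:,::-1])
s=wcam(s,st);print(st["tool_pos"],st["tcp_rot"])
for a,c,b in blob(s["pixels"],(0,0,640,480),(5,120,80),(17,255,255),40)[:4]:
    print(a,c,b,onz(s,c,99.5),[onz(s,(b[0]+i*b[2],b[1]+j*b[3]),99.5)[:2].round() for i in(0,1) for j in (0,1)])
```

```text
[539.95457692 293.85579868 231.51059994] [179.98851603   0.22001005  -4.54976354]
859 [365.8032596  206.59371362] [354 188  26  38] [541.59237939 257.8232642   99.5       ] [array([559., 267.]), array([525., 269.]), array([557., 245.]), array([523., 246.])]
```

View pics/w1.png

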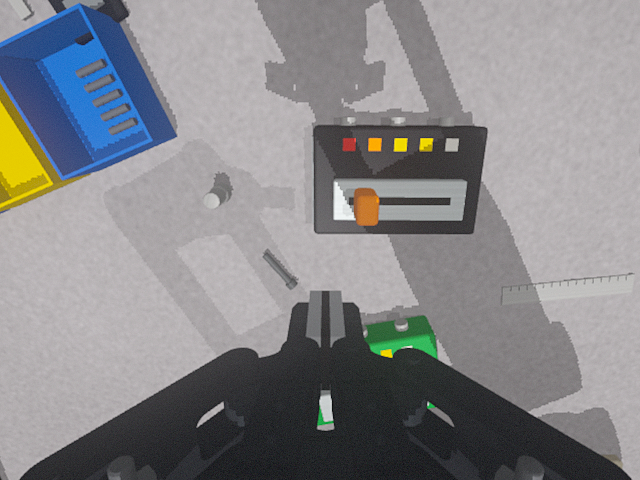

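The wrist view shows the black controller at (400,180), with the orange grip at (366,207) by the red mark and the white mark at (452,145). It is black rather than green, and the grip position agrees with the first fix. Lower beside the +y face.

>>> play_rows([
  [[0,-1,4,0,0,0],[0,-1,8,0,0,0],[0,-1,12,0,0,0],[0,-1,14,0,0,0],[0,-1,15.2,0,0,0]],
])

```text
time: 2.65
tool_pos: [539.5, 297.8, 79.4]
tcp_rot: [179.9, 0.2, -4.5]
ft_force: [0.7, -0.4, -0.1]
finger_gap: 0.3
grip_force: 0.0
```

>>> play_rows([
  [[0,1,0,0,0,0],[0,2,0,0,0,0],[0,3,0,0,0,0],[0,4,0,0,0,0],[0,5,0,0,0,0]],
])

```text
time: 3.15
tool_pos: [538.0, 248.5, 83.8]
tcp_rot: [-180.0, -0.1, -4.6]
ft_force: [0.9, 0.2, -0.7]
finger_gap: 0.2
grip_force: 0.0
```

>>> play_rows([
  [[0,1,0,0,0,0],[0,2,0,0,0,0],[0,2.8,0,0,0,0],[0,3.4,0,0,0,0],[0,4,0,0,0,0]],
])

```text
time: 3.65
tool_pos: [534.1, 209.1, 82.5]
tcp_rot: [-180.0, 0.0, -4.6]
ft_force: [0.6, 0.4, -0.6]
finger_gap: -0.2
grip_force: 0.0
```

Run:
```python
from h import *
from bench import sensors,optics
s=optics.snapshot("top");S=optics.snapshot("scene");
c1=cv2.resize(S["pixels"][190:290,355:475],(480,400));c2=cv2.resize(s["pixels"][180:260,170:270],(320,256));c2=cv2.copyMakeBorder(c2,0,144,0,0,0)
cv2.imwrite("pics/d1.png",np.hstack([c1,c2])[:,:,::-1])
print(blob(S["pixels"],(365,200,465,280),(5,120,80),(17,255,255)),sensors.sense()["tool_pos"])
```

```text
[(np.int32(207), array([429.03864734, 224.66666667]), array([423, 215,  13,  20])), (np.int32(31), array([429.93548387, 253.83870968]), array([427, 251,   7,   6]))] [534.11121739 208.89377003  82.43021046]
```

View pics/d1.png

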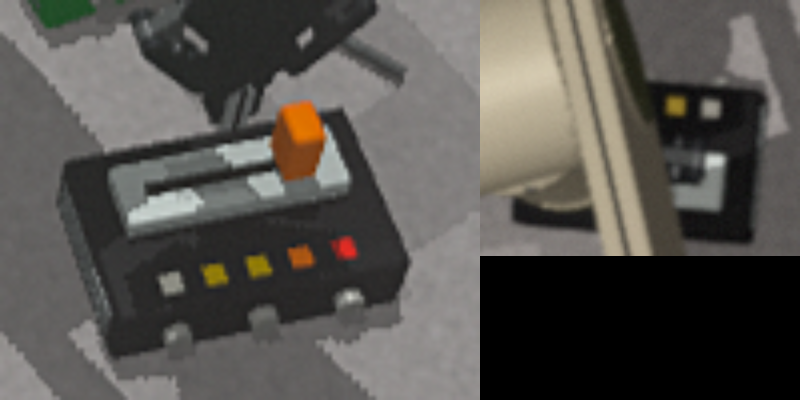

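Run:
```python
from h import *
from bench import sensors,optics
S=pickle.load(open("scene.pkl","rb"));T=pickle.load(open("top.pkl","rb"))
for z in (60,82,110,140):print(z,proj(S,np.array([534,209,z])),"crop",(proj(S,np.array([534,209,z]))-[355,190])*4, (proj(T,np.array([534,209,z]))-[170,180])*3.2)
for X in ((540,256,99.5),(535.6,256.5,81)): print(proj(S,np.array(X)),proj(T,np.array(X)))
print(sensors.sense())
```

```text
60 [408.05670165 234.78046445] crop [212.2268066 179.1218578] [167.58815145 170.86552053]
82 [409.55831706 229.17896797] crop [218.23326823 156.71587189] [162.06898348 167.99623636]
110 [411.53681609 221.79854598] crop [226.14726438 127.19418391] [154.71950638 164.17541799]
140 [413.74516765 213.560702  ] crop [234.98067059  94.242808  ] [146.41026538 159.85564121]
[431.83364441 221.36881013] [197.60434165 229.01603466]
[429.65206521 224.60470009] [199.19857345 231.82731246]
{'time': 3.75, 'joint_pos': array([ 1.62434697e+01,  8.01798653e+00,  9.66322143e+01, -6.82359230e-03,
        7.53625760e+01,  1.10829686e+02]), 'qd': array([ 0.84433057,  0.32354345, -0.53274097,  0.41503809,  0.08808533,
        0.72430746]), 'joint_efforts': array([-3.83489784e-01, -5.49289370e+01, -4.72286832e+01, -7.57414196e-02,
        2.44988012e-02, -1.85032832e-01]), 'tool_pos': array([534.11121739, 208.89377003,  82.43021046]), 'tcp_rot': array([ 1.79989286e+02,  9.59433254e-03, -4.58449171e+00]), 'ft_force': array([ 0.46183145,  0.4384165 , -0.20616903]), 'wrist_torque': array([-0.01082699, -0.04228999, -0.0082587 ]), 'grip_force': 0.0, 'finger_gap': 0.3192060302953434}
```

The grip has not moved, so I need a clearer view with the TCP projected into it.

Run:
```python
from h import *
from bench import sensors,optics
st=sensors.sense();S=optics.snapshot("scene");w=optics.snapshot("wrist")
print(st["tool_pos"]);W=wcam(w,st);print("tcp in wrist",proj(W,st["tool_pos"]))
for a,c,b in blob(w["pixels"],(0,0,640,480),(5,120,80),(17,255,255),40)[:3]: print(a,c,b,onz(W,c,90))
a=cv2.resize(S["pixels"][130:290,340:480],(350,400),interpolation=0)
p=(proj(S,st["tool_pos"])-[340,130])*2.5;cv2.circle(a,tuple(p.astype(int)),3,(255,0,255),1)
cv2.imwrite("pics/d2.png",np.hstack([a,cv2.resize(w["pixels"],(440,330)) if 0 else cv2.copyMakeBorder(cv2.resize(w["pixels"],(440,330)),0,70,0,0,0)])[:,:,::-1])
```

```text
[534.11121739 208.89377003  82.43021046]
tcp in wrist [325.00941355 274.33398836]
1689 [241.72113677 264.82060391] [210 241  52  70] [546.26708498 250.6367657   90.        ]
96 [262.13541667 166.45833333] [252 156  22  22] [594.89540121 233.51163658  90.        ]
```

View pics/d2.png

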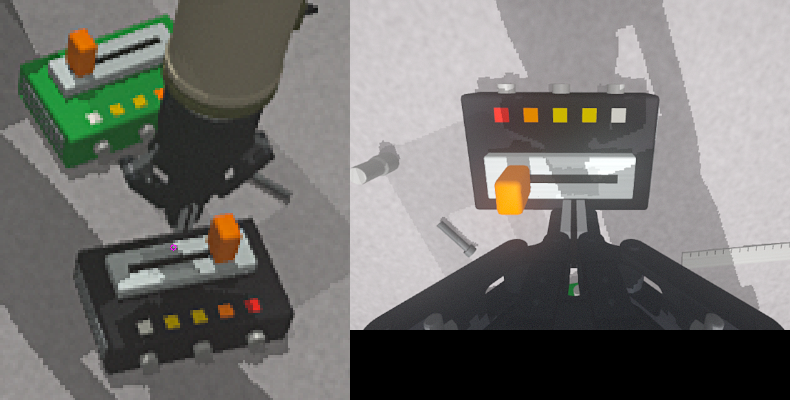

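Run:
```python
from h import *
from bench import sensors,optics,r
np.set_printoptions(precision=1,suppress=True)
st=sensors.sense();w=optics.snapshot("wrist");W=wcam(w,st);im=w["pixels"]
A=blob(im,(180,130,460,200),(0,130,100),(4,255,255),30)+blob(im,(180,130,460,200),(20,130,100),(35,255,255),30)+blob(im,(180,130,460,200),(5,130,100),(17,255,255),30)
for a,c,b in A: print(a,c,onz(W,c,45.5))
c=(391,167);print(onz(W,c,45.5));print(np.array(w["T_tool_cam"]),w["mtx"])
# fingertip rays: wrist & scene
o,d=ray(W,(327,290));print("wrist ray",o,d,"fingertip if on axis:",)
# point on tool axis at distance b behind TCP
for b in range(0,50,10): X=st["tool_pos"]+[0,0,b];print(b,proj(W,X),proj(W,X+[0,0,0]+np.array([11,0,0])),proj(W,X-[11,0,0]))
print([x for x in dir(r) if x[0]!='_'],r.pinch_z)
```

```text
441 [220.4 167. ] [591.3 266.9  45.5]
456 [305.6 166.9] [587.3 216.8  45.5]
441 [348. 167.] [585.2 191.9  45.5]
94 [263.  167.3] [589.1 241.9  45.5]
[583.2 166.7  45.5]
[[  -0.    -0.9   -0.3   81.7]
 [   1.    -0.    -0.     0.1]
 [  -0.    -0.3    0.9 -180.3]
 [   0.     0.     0.     1. ]] [[365.5   0.  325.1]
 [  0.  365.5 236. ]
 [  0.    0.    1. ]]
wrist ray [615.6 203.  262.8] [-0.4  0.  -0.9] fingertip if on axis:
0 [325.  274.3] [323.3 255.4] [326.6 292.7]
10 [325.  282.4] [323.2 262.6] [326.7 301.5]
20 [325.  291.4] [323.1 270.7] [326.8 311.3]
30 [325.  301.4] [323.  279.7] [326.9 322.2]
40 [325.  312.5] [322.9 289.8] [327.  334.3]
['PlanningError', 'pinch_z'] 18.700000000000003
```

The fingertips appear about 30 mm behind the reported TCP in both views, so they passed over the grip. I'll feel for the track top (59.5 mm) to measure the offset.

>>> play_rows([
  [[0,0,0.5,0,0,0],[0,0,1,0,0,0],[0,0,1.5,0,0,0],[0,0,1.8,0,0,0],[0,0,2.0,0,0,0]],
])

```text
time: 4.4
tool_pos: [533.8, 209.5, 61.8]
tcp_rot: [180.0, 0.0, -4.5]
ft_force: [-0.5, 0.3, -0.3]
finger_gap: -0.1
grip_force: 0.0
```

>>> play_rows([
  [[0,0,0.2,0,0,0],[0,0,0.4,0,0,0],[0,0,0.5,0,0,0],[0,0,0.6,0,0,0],[0,0,0.7,0,0,0]],
])

```text
time: 4.9
tool_pos: [534.3, 209.6, 55.6]
tcp_rot: [-180.0, -0.0, -4.6]
ft_force: [-0.2, -0.0, -0.0]
finger_gap: 0.1
grip_force: 0.0
```

>>> play_rows([
  [[0,0,0.5,0,0,0],[0,0,1,0,0,0],[0,0,1.4,0,0,0],[0,0,1.6,0,0,0],[0,0,1.8,0,0,0]],
])

```text
time: 5.4
tool_pos: [534.0, 209.5, 37.1]
tcp_rot: [180.0, 0.0, -4.6]
ft_force: [-0.2, 0.3, -0.1]
finger_gap: 0.2
grip_force: 0.0
```

>>> play_rows([
  [[0,0,0.1,0,0,0],[0,0,0.2,0,0,0],[0,0,0.3,0,0,0],[0,0,0.4,0,0,0],[0,0,0.5,0,0,0]],
])

```text
time: 5.9
tool_pos: [534.2, 209.6, 32.5]
tcp_rot: [-180.0, -0.0, -4.6]
ft_force: [0.2, -0.1, 0.4]
finger_gap: -0.2
grip_force: 0.0
```

Run:
```python
from h import *
from bench import sensors,optics
st=sensors.sense();S=optics.snapshot("scene");w=optics.snapshot("wrist")
a=cv2.resize(S["pixels"][190:290,355:475],(480,400),interpolation=0)
p=(proj(S,st["tool_pos"])-[355,190])*4;print(p)
b=cv2.resize(w["pixels"][140:380,180:440],(320,296));cv2.imwrite("pics/d3.png",np.hstack([a,cv2.copyMakeBorder(b,0,104,0,0,0)])[:,:,::-1])
```

```text
[206.0940127 206.2375739]
```

View pics/d3.png

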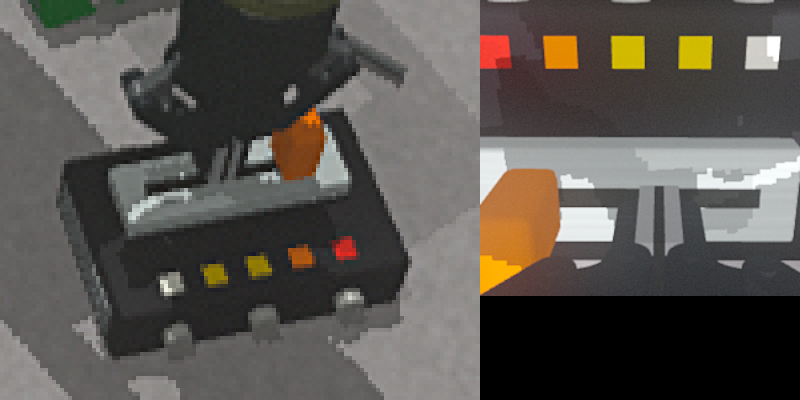

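The scene crop shows the fingertips at (215,180), just at the track surface. I'll go 3 mm more to confirm.

>>> play_rows([
  [[0,0,0.1,0,0,0],[0,0,0.2,0,0,0],[0,0,0.3,0,0,0],[0,0,0.3,0,0,0]],
])

```text
time: 6.4
tool_pos: [534.0, 209.5, 29.3]
tcp_rot: [180.0, 0.0, -4.6]
ft_force: [-0.0, 0.0, -0.5]
finger_gap: 0.3
grip_force: 0.0
```

No contact at 29.3, so the tips sit about 32 mm behind the reported TCP. I'll go back around the grip and push with the TCP at z ≈ 53.

>>> play_rows([
  [[0,0,-4,0,0,0],[0,0,-7.5,0,0,0],[0,-4,-8.5,0,0,0],[0,-8,-8.5,0,0,0],[0,-9.4,-8.5,0,0,0]],
])

```text
time: 6.9
tool_pos: [541.9, 306.6, 115.6]
tcp_rot: [-179.9, -0.1, -4.5]
ft_force: [-0.6, -0.7, 0.1]
finger_gap: -0.0
grip_force: 0.0
```

>>> play_rows([
  [[0,0,1.5,0,0,0],[0,0,3,0,0,0],[0,0,4.5,0,0,0],[0,0,6.1,0,0,0],[0,0,6.1,0,0,0]],
])

```text
time: 7.4
tool_pos: [539.1, 301.1, 49.0]
tcp_rot: [179.8, 0.3, -4.6]
ft_force: [-1.0, 0.0, -0.0]
finger_gap: 0.2
grip_force: 0.0
```

>>> play_rows([
  [[0,0.7,0,0,0,0],[0,1.4,0,0,0,0],[0,2.1,0,0,0,0],[0,2.8,0,0,0,0],[0,3.5,0,0,0,0]],
])

```text
time: 7.9
tool_pos: [539.5, 268.1, 54.4]
tcp_rot: [-179.9, -0.1, -4.6]
ft_force: [0.7, 2.5, 1.6]
finger_gap: -0.2
grip_force: 1.1
```

>>> play_rows([
  [[0,0.7,0,0,0,0],[0,1.4,0,0,0,0],[0,2.1,0,0,0,0],[0,2.8,0,0,0,0],[0,3.5,0,0,0,0]],
])

```text
time: 8.4
tool_pos: [536.1, 232.9, 53.6]
tcp_rot: [-180.0, -0.0, -4.6]
ft_force: [0.8, 1.9, 3.0]
finger_gap: -0.2
grip_force: 1.3
```

>>> play_rows([
  [[0,0.6,0,0,0,0],[0,1.2,0,0,0,0],[0,1.8,0,0,0,0],[0,2.3,0,0,0,0],[0,2.7,0,0,0,0]],
])

```text
time: 8.9
tool_pos: [533.8, 206.1, 53.5]
tcp_rot: [180.0, 0.0, -4.6]
ft_force: [1.0, 1.5, 2.7]
finger_gap: -0.1
grip_force: 1.3
```

>>> play_rows([
  [[0,0.1,0,0,0,0],[0,0.2,0,0,0,0],[0,0.3,0,0,0,0],[0,0.4,0,0,0,0],[0,0.5,0,0,0,0]],
])

```text
time: 9.4
tool_pos: [533.6, 203.0, 53.6]
tcp_rot: [-179.9, -0.0, -4.5]
ft_force: [-0.0, 10.4, 0.6]
finger_gap: -0.2
grip_force: 4.8
```

The end stop is reached, with the force at 10 N. I'll retreat and check by picture while working out the next pose.

>>> play_rows([
  [[0,-0.6,0,0,0,0],[0,-0.6,-3,0,0,0],[0,-0.6,-7,0,0,0],[0,-0.6,-11,0,0,0],[0,-0.6,-15,0,0,0]],
])

```text
time: 9.9
tool_pos: [533.2, 207.2, 204.2]
tcp_rot: [179.9, 0.1, -4.6]
ft_force: [0.9, -0.0, 0.3]
finger_gap: 0.2
grip_force: 0.0
```

```bash
cat > rel.py <<'E'
from h import *
from bench import sensors
from scipy.spatial.transform import Rotation as Ro
def rel(P,rpy,st=None):
    st=st or sensors.sense();R0=Ro.from_euler('xyz',st["tcp_rot"],degrees=True)
    d=R0.inv().apply(np.array(P)-st["tool_pos"])/10;v=(R0.inv()*Ro.from_euler('xyz',rpy,degrees=True)).as_rotvec(degrees=True)
    print("from",st["tool_pos"].round(1),st["tcp_rot"].round(1),"shift cm",d.round(2),"rotvec",v.round(1))
E
python3 - <<'E'
from rel import *
from bench import optics
S=optics.snapshot("scene")
for a,c,b in blob(S["pixels"],(365,190,465,280),(5,120,80),(17,255,255)): print(a,c,b)
# grip expected at 0: shift 80mm along -y ctrl
for D in(80,75,70): print(D,proj(S,np.array([535.6,256.5,81])-D*np.array([.082,.997,0])))
rel([437.6,-151.7,200],[180,-30,16.6])
E
```

```text
197 [396.34517766 231.16751269] [390 222  14  19]
33 [429.90909091 253.66666667] [427 251   7   6]
80 [394.97390782 231.35229581]
75 [397.15883013 230.92715867]
70 [399.34139647 230.50247996]
from [536.6 208.2 212.8] [-179.9   -0.5   -4.6] shift cm [-7.02 36.67  1.13] rotvec [  5.5  29.1 -20.7]
```

Grip blob moved from (429,225) to (396,231), about 77 mm, next to the white mark. The dimmer is off. Next, the panel.

>>> play_rows([
  [[-1,4,0,0.7,3.7,-2.6],[-2,8,0,1.4,7.3,-5.2],[-3,12,0,2.1,11,-7.8],[-4,16,0,2.8,14.6,-10.4],[-5,20,0,3.5,18.2,-13]],
])

```text
time: 10.45
tool_pos: [467.4, 11.3, 202.7]
tcp_rot: [-178.7, -18.5, 8.5]
ft_force: [0.2, -1.1, 0.4]
finger_gap: 0.4
grip_force: 0.0
```

```bash
python3 -c "
from rel import *
rel([437.6,-151.7,170],[180,-30,16.6])"
```

```text
from [467.4  11.3 202.7] [-178.7  -18.5    8.5] shift cm [-6.13 15.71  1.03] rotvec [ 2.  11.4 -7.5]
```

>>> play_rows([
  [[-1.5,4,0,0.5,2.9,-1.9],[-3,8,0,1,5.7,-3.8],[-4.5,12,0.5,1.5,8.6,-5.7],[-6.1,15.7,1,2,11.4,-7.5],[-6.1,15.7,1,2,11.4,-7.5]],
])

```text
time: 10.95
tool_pos: [434.4, -157.1, 167.8]
tcp_rot: [-179.8, -29.9, 15.7]
ft_force: [-0.5, -0.3, -0.8]
finger_gap: -0.1
grip_force: 0.0
```

Run:
```python
from rel import *
from panel import *
from bench import optics
np.set_printoptions(precision=1,suppress=True)
st=sensors.sense();w=optics.snapshot("wrist");W=wcam(w,st)
im=w["pixels"].copy()
O,yw=[525.,-200.7],16.6
u=15+38*np.sin(np.radians(26));n=6+38*np.cos(np.radians(26))
for q in((-35,72,19),(u,30,n),(u,-50,n),(60,97,12),(60,-3,12),(-60,97,12),(-60,-3,12)):
    p=proj(W,face(O,yw,*q));print(q,p);cv2.circle(im,tuple(int(x) for x in p),4,(255,0,255),1)
for nme,lo,hi in(("yel",(20,120,80),(35,255,255)),("blue",(100,120,40),(130,255,255))):
    for a,c,b in blob(w["pixels"],(0,0,640,480),lo,hi,60)[:3]: print(nme,a,c,b)
cv2.imwrite("pics/w2.png",im[:,:,::-1])
rel(face(O,yw,-35,72,19+20),[180,-30,16.6],st)
```

```text
(-35, 72, 19) [318.6 238.4]
(np.float64(31.658103577984942), 30, np.float64(40.15417375936835)) [381.6 150.1]
(np.float64(31.658103577984942), -50, np.float64(40.15417375936835)) [506.1 148.3]
(60, 97, 12) [279.9 105.6]
(60, -3, 12) [424.7 103.5]
(-60, 97, 12) [287.8 265.8]
(-60, -3, 12) [413.6 264. ]
yel 358 [320.3 236.1] [310 226  21  22]
yel 157 [29.4 44.8] [21 38 18 15]
yel 154 [ 7.6 37.2] [ 0 31 17 14]
blue 465 [382.9 150.4] [366 143  34  15]
from [ 434.4 -157.1  167.8] [-179.8  -29.9   15.7] shift cm [-0.7 -0.5  6.1] rotvec [ 0.2  0.1 -0.7]
```

View pics/w2.png

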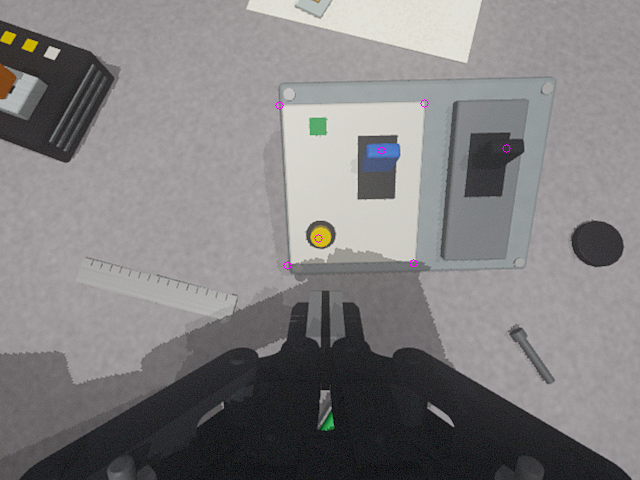

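The wrist view shows the button at (320,236), blue lever tip (383,150), black lever (506,148). The predictions agree to 2 px. I'll approach the button along the normal.

>>> play_rows([
  [[-0.55,-0.4,2.5,0,0,-0.7],[-0.55,-0.4,5,0,0,-0.7],[-0.55,-0.4,7,0,0,-0.7],[-0.55,-0.4,8.5,0,0,-0.7],[-0.55,-0.4,9,0,0,-0.7]],
])

```text
time: 11.5
tool_pos: [475.3, -132.2, 88.4]
tcp_rot: [179.9, -29.8, 17.3]
ft_force: [-0.2, -0.2, 0.1]
finger_gap: 0.0
grip_force: 0.0
```

>>> play_rows([
  [[0,0,0.3,0,0,0],[0,0,0.6,0,0,0],[0,0,0.9,0,0,0],[0,0,1.2,0,0,0],[0,0,1.4,0,0,0]],
])

```text
time: 12.0
tool_pos: [482.3, -133.5, 78.3]
tcp_rot: [179.7, -30.0, 17.2]
ft_force: [0.4, 0.0, -0.0]
finger_gap: -0.0
grip_force: 0.0
```

Run:
```python
from rel import *
from panel import *
st=sensors.sense();rel(face([525.,-200.7],16.6,-33.5,71,19),[180,-30,16.6],st);print(st["ft_force"])
```

```text
from [ 482.3 -133.5   78.3] [179.7 -30.   17.2] shift cm [-0.64  0.56 -2.26] rotvec [0.  0.  0.5]
[ 0.37772331  0.01653592 -0.02673912]
```

>>> play_rows([
  [[-0.3,0.3,0,0,0,0],[-0.6,0.55,0,0,0,0],[-0.6,0.55,0.3,0,0,0],[-0.6,0.55,0.5,0,0,0],[-0.6,0.55,0.5,0,0,0]],
])

```text
time: 12.5
tool_pos: [481.0, -139.2, 70.4]
tcp_rot: [179.8, -29.9, 17.1]
ft_force: [-0.3, -0.5, 0.5]
finger_gap: 0.3
grip_force: 0.0
```

Run:
```python
from rel import *
from panel import *
from bench import optics
st=sensors.sense();rel(face([525.,-200.7],16.6,-33.5,71,19),[180,-30,16.6],st);print(st["ft_force"])
s=optics.snapshot("scene")["pixels"];w=optics.snapshot("wrist")["pixels"]
a=cv2.resize(s[205:305,195:305],(440,400));b=cv2.resize(w[130:370,220:440],(360,393))
cv2.imwrite("pics/b1.png",np.hstack([a,cv2.copyMakeBorder(b,0,7,0,0,0)])[:,:,::-1])
```

```text
from [ 481.  -139.2   70.4] [179.8 -29.9  17.1] shift cm [ 0.    0.05 -2.8 ] rotvec [-0.   0.1  0.5]
[-0.27005126 -0.52785201  0.53585419]
```

View pics/b1.png

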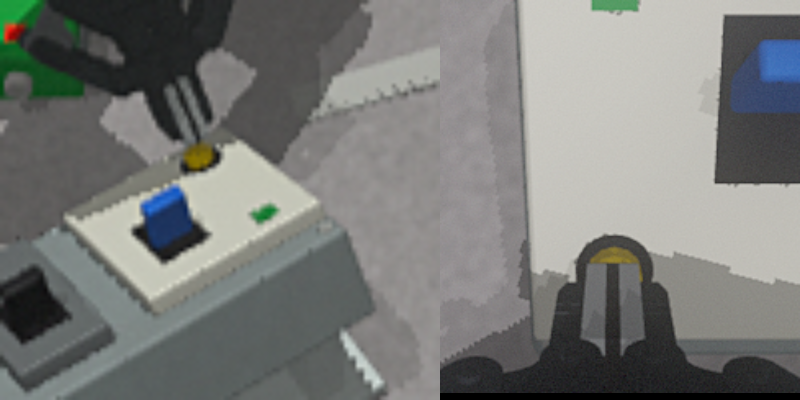

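The fingertips are right over the button, wrist crop (610,255), and the blue lever is up. Press slowly.

>>> play_rows([
  [[0,0,0.15,0,0,0],[0,0,0.3,0,0,0],[0,0,0.45,0,0,0],[0,0,0.6,0,0,0],[0,0,0.7,0,0,0]],
])

```text
time: 13.1
tool_pos: [484.5, -138.2, 64.5]
tcp_rot: [179.8, -30.0, 17.2]
ft_force: [-0.3, 0.1, -0.5]
finger_gap: -0.2
grip_force: 0.0
```

>>> play_rows([
  [[0,0,0.1,0,0,0],[0,0,0.2,0,0,0],[0,0,0.3,0,0,0],[0,0,0.4,0,0,0],[0,0,0.4,0,0,0]],
])

```text
time: 13.6
tool_pos: [486.4, -137.7, 61.1]
tcp_rot: [179.7, -30.0, 17.2]
ft_force: [-0.8, -1.3, -0.6]
finger_gap: 0.2
grip_force: 0.0
```

>>> play_rows([
  [[0,0,0.1,0,0,0],[0,0,0.2,0,0,0],[0,0,0.3,0,0,0],[0,0,0.3,0,0,0]],
])

```text
time: 14.0
tool_pos: [488.0, -137.3, 58.7]
tcp_rot: [179.7, -30.0, 17.2]
ft_force: [-1.2, 0.4, 1.9]
finger_gap: -0.3
grip_force: 1.1
```

Run:
```python
from rel import *
from bench import optics
S=optics.snapshot("scene")
for a,c,b in blob(S["pixels"],(165,225,305,300),(100,120,40),(130,255,255)): print(a,c,b)
```

```text
178 [234.19101124 256.74157303] [227 248  16  19]
```

Run:
```python
from rel import *
from panel import *
from bench import optics
S=optics.snapshot("scene")
for a,c,b in blob(S["pixels"],(165,225,305,300),(100,120,40),(130,255,255)): print(a,c,b)
for A in(26,0,-26):
    A=np.radians(A);print(proj(S,face([525,-200.7],16.6,15+38*np.sin(A),30,6+38*np.cos(A))))
print(sensors.sense()["ft_force"])
```

```text
183 [233.84153005 256.51912568] [226 247  17  20]
[236.2367706  254.72262342]
[232.38905902 250.30485411]
[229.96498501 249.06507428]
[-1.49542122  0.40637014  1.61697081]
```

The lever has dropped. Back off along the normal.

>>> play_rows([
  [[0,0,-1,0,0,0],[0,0,-2.5,0,0,0],[0,0,-4,0,0,0],[0,0,-6,0,0,0],[0,0,-6,0,0,0]],
])

```text
time: 14.6
tool_pos: [459.8, -147.6, 113.7]
tcp_rot: [179.5, -30.1, 17.3]
ft_force: [0.1, -0.8, -0.3]
finger_gap: 0.1
grip_force: 0.0
```

Run:
```python
from rel import *
from panel import *
from bench import optics
S=optics.snapshot("scene");st=sensors.sense();w=optics.snapshot("wrist");W=wcam(w,st)
for a,c,b in blob(S["pixels"],(165,225,305,300),(100,120,40),(130,255,255)): print(a,c,b)
for a,c,b in blob(w["pixels"],(0,0,640,480),(100,120,40),(130,255,255),100)[:3]: print("w",a,c,b)
O=[525.,-200.7]
for A in(26,0,-26):
    A=np.radians(A);print("tip pred",proj(W,face(O,16.6,15+38*np.sin(A),30,6+38*np.cos(A))))
rel(face(O,16.6,-25,29,39),[180,-30,16.6],st)
rel(face(O,16.6,-25,29,-12),[180,-30,16.6],st)
```

```text
185 [233.17837838 256.36756757] [225 247  17  20]
w 2026 [402.91214215 199.42892399] [380 174  48  51]
tip pred [408.93650525 155.0539461 ]
tip pred [407.90381484 190.91984017]
tip pred [403.62013438 221.77234903]
from [ 459.7 -147.1  112.3] [179.5 -30.1  17.2] shift cm [ 0.69  4.1  -0.02] rotvec [ 0.2 -0.1  0.5]
from [ 459.7 -147.1  112.3] [179.5 -30.1  17.2] shift cm [0.68 4.09 5.08] rotvec [ 0.2 -0.1  0.5]
```

The wrist blob's lower edge is at row 225, which means the lever is fully down. I'll go down-slope of it, lower, then push up-slope.

>>> play_rows([
  [[0.2,2,0,0,0,0.5],[0.4,4.1,0,0,0,0.5],[0.4,4.1,2,0,0,0.5],[0.4,4.1,4,0,0,0.5],[0.4,4.1,4,0,0,0.5]],
])

```text
time: 15.2
tool_pos: [492.3, -176.0, 74.2]
tcp_rot: [-179.6, -29.8, 16.5]
ft_force: [-1.0, 1.3, -0.7]
finger_gap: -0.1
grip_force: 0.0
```

Run:
```python
from rel import *
from panel import *
st=sensors.sense();print(st["ft_force"])
rel(face([525.,-200.7],16.6,-27,29,-11),[180,-30,16.6],st)
```

```text
[-0.98662054  1.27174439 -0.68364144]
from [ 492.3 -176.    74.2] [-179.6  -29.8   16.5] shift cm [0.45 0.4  0.51] rotvec [-0.3  0.2 -0.1]
```

>>> play_rows([
  [[0,0.2,0.3,0,0,0],[0,0.2,0.5,0,0,0],[0.5,0.2,0.5,0,0,0],[1,0.2,0.5,0,0,0],[1.4,0.2,0.5,0,0,0]],
])

```text
time: 15.7
tool_pos: [508.6, -176.5, 81.7]
tcp_rot: [179.9, -30.0, 16.6]
ft_force: [-6.2, -1.9, 0.5]
finger_gap: -0.0
grip_force: 2.5
```

>>> play_rows([
  [[0.4,0,0,0,0,0],[0.8,0,0,0,0,0],[1.2,0,0,0,0,0],[1.5,0,0,0,0,0],[1.5,0,0,0,0,0]],
])

```text
time: 16.2
tool_pos: [520.8, -172.4, 88.7]
tcp_rot: [180.0, -29.9, 16.6]
ft_force: [-3.4, -1.2, -0.5]
finger_gap: -0.1
grip_force: 1.3
```

Run:
```python
from rel import *
from panel import *
from bench import optics
st=sensors.sense();print(st["ft_force"])
rel(face([525.,-200.7],16.6,11.7,29,-11),[180,-30,16.6],st)
S=optics.snapshot("scene")
for a,c,b in blob(S["pixels"],(165,225,305,300),(100,120,40),(130,255,255)): print(a,c,b)
```

```text
[-3.3639769  -1.23403609 -0.49684333]
from [ 520.8 -172.4   88.7] [180.  -29.9  16.6] shift cm [ 1.13 -0.07  0.35] rotvec [-0.   0.1  0. ]
180 [234.37222222 256.94444444] [227 248  16  19]
```

Moving with 3–6 N of push. Continue up-slope to the stop.

>>> play_rows([
  [[0.3,0,0.1,0,0,0],[0.6,0,0.2,0,0,0],[0.8,0,0.3,0,0,0],[1.0,0,0.3,0,0,0],[1.0,0,0.3,0,0,0]],
])

```text
time: 16.75
tool_pos: [530.4, -169.5, 90.7]
tcp_rot: [-180.0, -30.0, 16.6]
ft_force: [-1.8, -1.6, -1.0]
finger_gap: -0.1
grip_force: 1.0
```

>>> play_rows([
  [[0.1,0,0,0,0,0],[0.2,0,0,0,0,0],[0.3,0,0,0,0,0],[0.3,0,0,0,0,0]],
])

```text
time: 17.15
tool_pos: [532.8, -168.5, 92.0]
tcp_rot: [-179.9, -29.9, 16.6]
ft_force: [-3.5, -1.2, -2.9]
finger_gap: -0.2
grip_force: 1.6
```

Run:
```python
from rel import *
from panel import *
from bench import optics
st=sensors.sense();print(st["ft_force"])
rel(face([525.,-200.7],16.6,11.7,29,-11),[180,-30,16.6],st)
S=optics.snapshot("scene")
for a,c,b in blob(S["pixels"],(165,225,305,300),(100,120,40),(130,255,255)): print(a,c,b)
```

```text
[-3.48466629 -1.20573329 -2.85169685]
from [ 532.8 -168.5   92. ] [-179.9  -29.9   16.6] shift cm [-0.12 -0.04  0.01] rotvec [-0.1  0.1 -0. ]
128 [236.859375  259.6796875] [231 252  13  16]
```

>>> play_rows([
  [[0.1,0,0,0,0,0],[0.2,0,0,0,0,0],[0.3,0,0,0,0,0],[0.3,0,0,0,0,0]],
])

```text
time: 17.6
tool_pos: [533.3, -168.3, 92.0]
tcp_rot: [-179.9, -29.7, 16.6]
ft_force: [-17.6, -6.0, -1.0]
finger_gap: 0.2
grip_force: 8.9
```

The force is up to 18 N, so this is the upper stop. Back off down-slope slowly and retreat.

>>> play_rows([
  [[-0.3,0,0,0,0,0],[-0.6,0,0,0,0,0],[-1.2,0,0,0,0,0],[-2,0,-1,0,0,0],[-2.5,0,-4,0,0,0]],
])

```text
time: 18.1
tool_pos: [494.2, -178.2, 113.6]
tcp_rot: [-179.7, -29.9, 16.5]
ft_force: [0.1, -0.4, 0.8]
finger_gap: -0.0
grip_force: 0.0
```

>>> play_rows([
  [[-0.5,0,-3,0,0,0],[-1,0,-6,0,0,0],[-2,0,-9,0,0,0],[-2,0,-9,0,0,0]],
])

```text
time: 18.5
tool_pos: [436.0, -200.2, 188.1]
tcp_rot: [179.6, -30.1, 16.7]
ft_force: [0.3, -0.5, -0.1]
finger_gap: -0.4
grip_force: 0.0
```

Run:
```python
from rel import *
from panel import *
from bench import optics
S=optics.snapshot("scene");st=sensors.sense();w=optics.snapshot("wrist");W=wcam(w,st)
for a,c,b in blob(S["pixels"],(165,225,305,300),(100,120,40),(130,255,255)): print(a,c,b)
for a,c,b in blob(S["pixels"],(165,225,305,300),(20,120,80),(35,255,255)): print("yel",a,c,b)
for a,c,b in blob(S["pixels"],(365,190,465,280),(5,120,80),(17,255,255)): print("or",a,c,b)
for a,c,b in blob(w["pixels"],(0,0,640,480),(100,120,40),(130,255,255),100)[:2]: print("w",a,c,b)
for A in(26,-26):
    A=np.radians(A);print("tip pred",proj(W,face([525,-200.7],16.6,15+38*np.sin(A),30,6+38*np.cos(A))))
cv2.imwrite("pics/end.png",w["pixels"][:,:,::-1]);print(st["tool_pos"],st["ft_force"])
```

```text
133 [236.15037594 259.07518797] [230 252  13  16]
yel 36 [244.13888889 243.61111111] [241 241   7   6]
or 198 [396.42424242 230.9040404 ] [390 221  14  20]
or 33 [429.90909091 253.66666667] [427 251   7   6]
w 388 [320.46391753 149.06701031] [306 143  30  14]
tip pred [318.96184798 148.95270974]
tip pred [319.1979844  195.89767927]
[ 436.35597121 -199.51765273  186.25447469] [ 0.14242116  0.45072412 -0.67002819]
```

View pics/end.png

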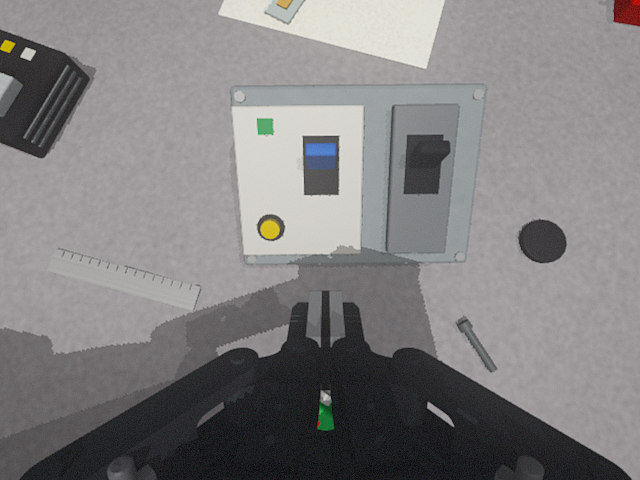

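The blue lever is latched up at (320,149), the button is out at (270,228), the black lever is up, and the arm is clear. Hand in.

```bash
python3 -c "
from bench import job
print(job.hand_in())"
```

```text
the job is handed in; nothing more can be done
None
```

The job is handed in, with no verdict shown: the dimmer was slid to its off stop, the test button dropped the blue lever, and the lever was lifted back and stays latched; the black lever is still up, and the arm met none of the loose things.

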